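Hold the bookstall's cash box open with its pedal

ROBOT

A 6-joint arm with a two-finger parallel gripper is mounted at the origin on the work surface. World frame = base frame: x ahead of the robot, y to its left, z up, the work surface at z = 0. Lengths are in mm, angles in rad, forces in N, time in s.
With the tool pointing down it reaches from about 275 to 750 mm from the base axis. Payload 10.2 kg.
Tool frame: the origin (TCP) lies on the centre line of the jaws, within the pads' length; the fingertips stand 17 mm ahead of it and the grasp point (between the pads) lies 2 mm behind it; z points along the fingers, y is the line along which they close (so a half turn about z gives the same grasp; the last joint's range is limited). The gripper opens to 85 mm and grips with 20 to 120 N. Pads are 22 mm wide; open, the fingers measure 114 mm over their backs; the gripper's body (76 mm by 85 mm) begins 54 mm behind the grasp point. The pads swing forward as they close: fully open they stand 13 mm farther back than shut.
Start: joints at [0.96, 0.313, 1.498, -0, 1.331, -0.223], TCP at [198.543, 486.016, 248.294] pointing down, gripper open.
Joint ranges: [-2.94, 2.94], [-0.97, 2.17], [0.19, 2.56], [-1.23, 4.37], [0.02, 3.11], [-2.88, 2.88]. Speed limits (rad/s): [2.39, 2.39, 3.01, 3.14, 3.14, 3.14].

INTERFACE

Orientations are given as a unit quaternion [w, x, y, z].
In Python, from rig import ctrl gives the robot as it stands. The module is installed in compiled form; this text tells all that it offers.
- The arm moves only by the shell command python3 -m jog 'ROWS' [FORCE]. ROWS is JSON, a list of rows, each an object with "delta_pos": the shift along the world's x, y, z in mm, a list of three; "angular": the turn, a rotation vector about the world's x, y, z in rad, a list of three; "fingers": the opening, from 0 (shut) to 1 (fully open). In form: [{"delta_pos": [tx, ty, tz], "angular": [rx, ry, rz], "fingers": fingers}, ...]. A call has 1 to 10 rows; each row is the pose to reach, as a shift and turn from the pose commanded when the call began; what a row does not reach only later rows make up. A row lasts 1/8 s, in which the tool goes at most 62.5 mm and 10.7 degrees, less where a joint would pass 70% of its speed; a pose out of reach is approached as far as the arm can. A call with a gripper value outside its range is refused whole. The fingers move at their own pace and stop on an object; FORCE is the grip in N (left out, the last holds). Time passes only in rows, so rows that repeat a pose let the fingers close. It gives the time, the measured TCP pose, the force, the opening and the grip force at its end, in the units of the state.
- ctrl.sense(): the state, without advancing time (a new reading comes with each control period).
- ctrl.capture(name): name is "scene" or "top"; returns a dict with "pixels" (400x640x3 uint8, blue, green, red), "fx", "fy", "cx", "cy" (pixels), "dist" ([k1, k2, p1, p2, k3] as OpenCV has them; the pictures are not rectified), "R" (3x3) and "t" (3): a world point X has camera coordinates R X + t. Camera axes: x right, y down, z forward; pixel columns grow to the right and rows downward; lengths in mm; the calibration is good to about 2 mm. A picture is of the moment at which its call begins. There is no depth.
- ctrl.finish_job(): hands the job in; it is judged then, once.
The state is a dict: "time_s": time; "joints": joint angles; "dq": joint speeds; "tau": joint torques, N m; "eef_pos": TCP position; "ee_rot": TCP orientation; "force": force on the tool from outside, world axes, zero at the start; "wrist_torque": the same for the moment, N m; "grip_width": opening from 0.0 (shut) to 1.0 (fully open); "grip_force": force on a finger pad.
Only numpy, scipy, OpenCV 4.12 (cv2) and the standard library are available. Lean on these libraries where they do the work, as an engineer would, in place of code of your own. Each camera call takes 0.05 s, during which the arm holds its last target. There are 200 camera calls.

TASK

A customer wants to drop coins into the red cash box on the bookstall's table: press its pedal down with the closed fingers until the lid is fully up and hold it there for about two seconds, then ease the pedal back up, taking two seconds or so, so that the lid comes down gently, without a slam, until it is fully shut. Leave the blue cash box shut.

Things in the scene. Friction and masses are not known exactly. Their poses are not given: they have to be found in the camera images.
- red_pedal: Pedal lever of the red cash box: a steel strip 26 mm wide, sticking out from the middle of the box's front and ending in a black ribbed pad 60 mm wide, 45 mm long. Origin: on its hinge inside the box, 45 mm above the table, 30 mm behind the front face. Axes at rest: x level, from the pad into the box; y along the hinge; z up. They tip with the lever by up to 0.27 rad when pressed.
- red_pad (a point): Top centre of the red pedal's pad; press here from above. At rest 70 mm above the table, 97 mm in front of the box, sloping up 0.15 rad away from the box. Pressed right down, on a firm stop, it is 36 mm lower, within 3 mm of the same spot seen from above. The lid rises in proportion. A spring pushes it up with about 4 N at first, 6 N at the bottom; if let go, the lid slams.
- red_lid (a joint): Lid angle of the red cash box: 0 rad shut, 1.25 rad fully up (pedal right down). Work it by the pedal only. The box is fixed to the table, 130 mm deep, 150 mm wide, 95 mm high when shut; the thin red lid with a small white label is hinged along the back edge, opposite the pedal, and swings up away from the pedal.
- blue_lid (a joint): Lid angle of the blue cash box, the same as the red one but blue, with a pedal of its own, standing beside it: 0 rad shut, 1.25 rad fully up. To be left shut.

How it is judged (in metres and radians):
On the way:
1. the red box's lid is raised to at least 1.0 rad with the fingers on its pedal, and held there for 1.2 s (value of joint red_lid above 1 rad and contact force between any of the fingers, the arm and red_pedal above 0.5 N), for 1.2 s.
At the end, for the whole second after the job is handed in: The red box's lid is shut again (within 0.06 rad) and the blue box's lid is shut (within 0.06 rad) (value of joint each of red_lid, blue_lid below 0.06 rad); the robot touches nothing.
It fails at once if the red lid slams: it comes down faster than 5 rad/s (velocity of joint red_lid below -5 rad/s).
It fails at once if the blue box's lid is raised by more than 0.15 rad (value of joint blue_lid above 0.15 rad).
It also fails if it takes over 48 s, if anything falls off the work surface, if the arm or the gripper's body presses on something with over 40 N, if the wrist force passes 120 N, or if a joint passes its speed limit or range.

## Working session

There is one attempt and no reset: what is moved stays moved. The work goes in short steps, Python scripts to look and compute and a shell command to move; the robot and the scene stay as the last step left them, time stands still between calls to the robot, and variables do not carry over. Pictures are saved under pics/ and viewed, at most 10 in all, crops included, and the job is handed in when it is done.

```bash
mkdir -p pics
cat > h.py <<'E'
import numpy as np, cv2, pickle
from rig import ctrl
def cap(n,f):
    c=ctrl.capture(n); cv2.imwrite(f'pics/{f}.png',c['pixels']); pickle.dump(c,open(f'{f}.pkl','wb')); return c
def ray(c,u,v):
    K=np.array([[c['fx'],0,c['cx']],[0,c['fy'],c['cy']],[0,0,1]])
    p=cv2.undistortPoints(np.array([[[u,v]]],float),K,np.array(c['dist'],float))[0,0]
    R=np.array(c['R']);t=np.array(c['t']).ravel()
    return -R.T@t, R.T@np.array([p[0],p[1],1])
def atz(c,u,v,z):
    o,d=ray(c,u,v); return o+d*(z-o[2])/d[2]
E
python3 - <<'E'
from h import *
cap('scene','s1');cap('top','t1');s=ctrl.sense();print(s['time_s'],s['eef_pos'],s['ee_rot'],s['force'])
E
```

```text
0.1 [198.43462489 485.83292076 247.80784813] [-2.17157148e-04  1.92694511e-01  9.81258635e-01 -5.19061231e-04] [-0.01089113  0.51502037 -1.00132332]
```

View pics/t1.png

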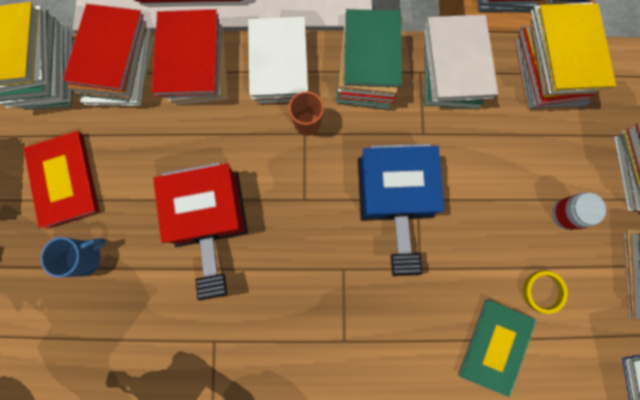

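View pics/s1.png

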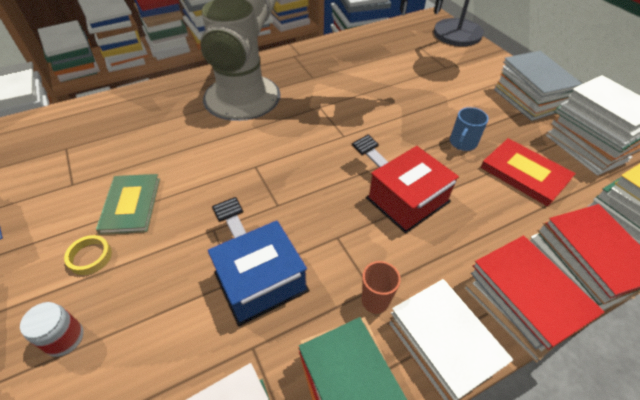

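The top view shows the red pad at about (211,287) and the red box at left, with the blue box at right. In the scene view the red pad is at about (366,144).

Run:
```python
from h import *
t=pickle.load(open('t1.pkl','rb'));s=pickle.load(open('s1.pkl','rb'))
print('pad',atz(t,211,287,70),atz(s,366,144,70))
print('blue pad',atz(t,406,264,70))
for p in [(154,177),(229,164),(240,231),(163,243)]: print('lid',atz(t,*p,95))
print('cam',ray(t,0,0)[0])
a=cv2.resize(t['pixels'][225:310,150:260],None,fx=7,fy=7,interpolation=2)
b=cv2.resize(s['pixels'][120:180,330:410],None,fx=7,fy=7,interpolation=2)
c=np.zeros((600,770,3),np.uint8); cv2.imwrite('pics/a.png',a[:595]);cv2.imwrite('pics/b.png',b)
```

```text
pad [428.93082511 185.98810668  70.        ] [434.04694419 189.18692473  70.        ]
blue pad [ 473.84178296 -200.18874396   70.        ]
lid [645.60638372 303.39381835  95.        ]
lid [671.85141106 152.83022401  95.        ]
lid [537.62138449 126.71340379  95.        ]
lid [513.82870859 277.38743224  95.        ]
cam [463.54683916 -28.36951964 928.08230127]
```

View pics/a.png

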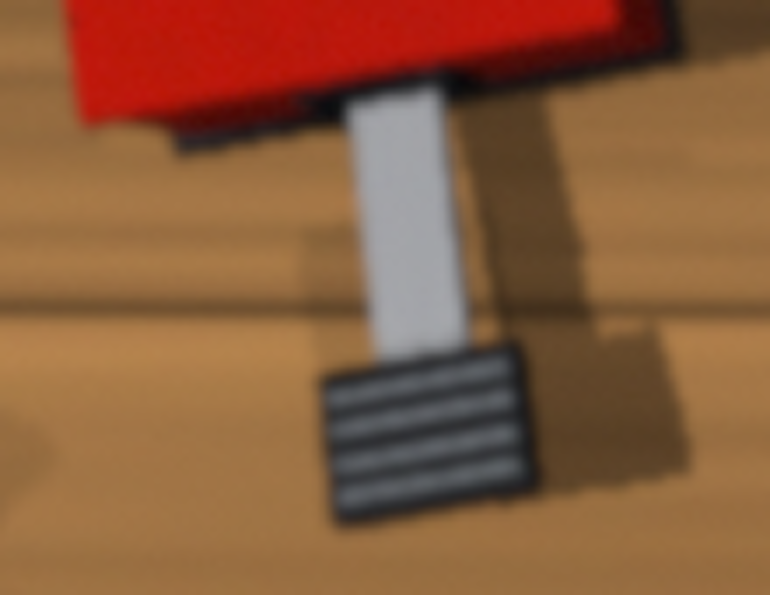

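View pics/b.png

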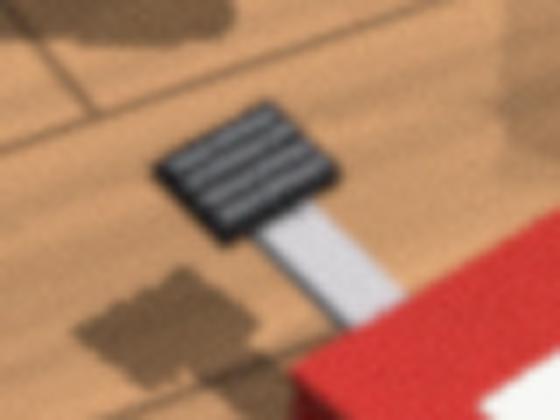

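The crops put the pad's centre at top (211.3,287) and scene (365.4,144.3), so the pad is at about (431,188,70). I'll move above it with the fingers shut.

```bash
python3 -m jog '[{"delta_pos":[20,-25,0],"angular":[0,0,0],"fingers":0},{"delta_pos":[50,-65,0],"angular":[0,0,0],"fingers":0},{"delta_pos":[80,-105,0],"angular":[0,0,0],"fingers":0},{"delta_pos":[112,-145,0],"angular":[0,0,0],"fingers":0},{"delta_pos":[145,-187,-15],"angular":[0,0,0],"fingers":0},{"delta_pos":[176,-226,-35],"angular":[0,0,0],"fingers":0},{"delta_pos":[205,-263,-60],"angular":[0,0,0],"fingers":0},{"delta_pos":[225,-288,-85],"angular":[0,0,0],"fingers":0},{"delta_pos":[232,-298,-105],"angular":[0,0,0],"fingers":0},{"delta_pos":[232,-298,-115],"angular":[0,0,0],"fingers":0}]'
python3 -m jog '[{"delta_pos":[0,0,-15],"angular":[0,0,0],"fingers":0},{"delta_pos":[0,0,-27],"angular":[0,0,0],"fingers":0},{"delta_pos":[0,0,-32],"angular":[0,0,0],"fingers":0},{"delta_pos":[0,0,-32],"angular":[0,0,0],"fingers":0}]'
python3 - <<'E'
from h import *
s=cap('scene','s2');t=cap('top','t2')
a=cv2.resize(t['pixels'][200:330,130:290],None,fx=3,fy=3);b=cv2.resize(s['pixels'][70:200,310:470],None,fx=3,fy=3)
im=np.vstack([a,b])
cv2.imwrite('pics/c.png',cv2.resize(im,None,fx=.76,fy=.76))
E
```

```text
time_s: 1.35
eef_pos: [430.4, 187.4, 132.2]
ee_rot: [-0.001, 0.193, 0.981, -0.0]
force: [-0.4, 0.2, -0.5]
grip_width: 0.003
grip_force: 0.0
time_s: 1.85
eef_pos: [430.4, 188.2, 101.3]
ee_rot: [-0.0, 0.193, 0.981, -0.0]
force: [0.3, 0.7, 0.2]
grip_width: -0.001
grip_force: 0.0
```

View pics/c.png

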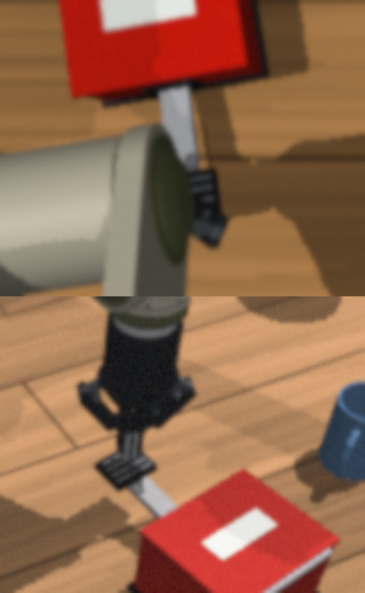

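The fingertips (scene crop, about (128,457)) sit just above the pad's centre at (127,467). I'll press now.

```bash
python3 -m jog '[{"delta_pos":[0,0,-5],"angular":[0,0,0],"fingers":0},{"delta_pos":[0,0,-10],"angular":[0,0,0],"fingers":0},{"delta_pos":[0,0,-14],"angular":[0,0,0],"fingers":0},{"delta_pos":[0,0,-18],"angular":[0,0,0],"fingers":0},{"delta_pos":[0,0,-22],"angular":[0,0,0],"fingers":0},{"delta_pos":[0,0,-26],"angular":[0,0,0],"fingers":0},{"delta_pos":[0,0,-30],"angular":[0,0,0],"fingers":0},{"delta_pos":[0,0,-34],"angular":[0,0,0],"fingers":0},{"delta_pos":[0,0,-38],"angular":[0,0,0],"fingers":0},{"delta_pos":[0,0,-42],"angular":[0,0,0],"fingers":0}]'
python3 -m jog '[{"delta_pos":[0,0,-3],"angular":[0,0,0],"fingers":0},{"delta_pos":[0,0,-6],"angular":[0,0,0],"fingers":0},{"delta_pos":[0,0,-6],"angular":[0,0,0],"fingers":0}]'
```

```text
time_s: 3.2
eef_pos: [430.1, 188.0, 59.1]
ee_rot: [-0.001, 0.193, 0.981, -0.0]
force: [-4.6, -1.3, 7.1]
grip_width: -0.002
grip_force: 3.2
time_s: 3.58
eef_pos: [430.3, 188.0, 53.2]
ee_rot: [-0.0, 0.193, 0.981, -0.0]
force: [-2.4, 0.3, 5.4]
grip_width: -0.001
grip_force: 2.9
```

```bash
python3 -m jog '[{"delta_pos":[0,0,-1],"angular":[0,0,0],"fingers":0},{"delta_pos":[0,0,-2],"angular":[0,0,0],"fingers":0},{"delta_pos":[0,0,-2],"angular":[0,0,0],"fingers":0}]'
python3 - <<'E'
from h import *
s=cap('scene','s3')
cv2.imwrite('pics/d.png',cv2.resize(s['pixels'][50:270,300:540],None,fx=2,fy=2))
E
```

```text
time_s: 3.95
eef_pos: [430.4, 188.1, 51.6]
ee_rot: [-0.0, 0.193, 0.981, -0.0]
force: [-4.2, -0.3, 8.6]
grip_width: -0.001
grip_force: 4.6
```

View pics/d.png

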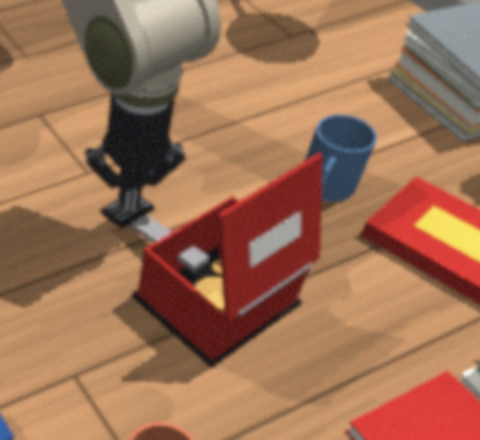

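The lid stands nearly upright (crop, (275,230)) with the fingers on the pad. I'll press 1 mm more, to be sure of the stop, and hold.

```bash
for i in 1; do python3 -m jog '[{"delta_pos":[0,0,-1],"angular":[0,0,0],"fingers":0},{"delta_pos":[0,0,-1],"angular":[0,0,0],"fingers":0},{"delta_pos":[0,0,-1],"angular":[0,0,0],"fingers":0},{"delta_pos":[0,0,-1],"angular":[0,0,0],"fingers":0},{"delta_pos":[0,0,-1],"angular":[0,0,0],"fingers":0},{"delta_pos":[0,0,-1],"angular":[0,0,0],"fingers":0},{"delta_pos":[0,0,-1],"angular":[0,0,0],"fingers":0},{"delta_pos":[0,0,-1],"angular":[0,0,0],"fingers":0},{"delta_pos":[0,0,-1],"angular":[0,0,0],"fingers":0},{"delta_pos":[0,0,-1],"angular":[0,0,0],"fingers":0}]'; done
python3 -m jog '[{"delta_pos":[0,0,0],"angular":[0,0,0],"fingers":0},{"delta_pos":[0,0,0],"angular":[0,0,0],"fingers":0},{"delta_pos":[0,0,0],"angular":[0,0,0],"fingers":0},{"delta_pos":[0,0,0],"angular":[0,0,0],"fingers":0},{"delta_pos":[0,0,0],"angular":[0,0,0],"fingers":0},{"delta_pos":[0,0,0],"angular":[0,0,0],"fingers":0}]'
```

```text
time_s: 5.25
eef_pos: [430.5, 188.1, 51.3]
ee_rot: [0.0, 0.193, 0.981, 0.0]
force: [-7.6, -1.1, 19.4]
grip_width: 0.003
grip_force: 10.0
time_s: 6.0
eef_pos: [430.5, 188.1, 51.4]
ee_rot: [0.0, 0.193, 0.981, 0.0]
force: [-8.1, -1.3, 18.9]
grip_width: -0.004
grip_force: 10.0
```

The pedal is on its stop (19 N), and it has been held for about 2 s. I'll ease it up at about 16 mm/s.

```bash
python3 -m jog '[{"delta_pos":[0,0,1],"angular":[0,0,0],"fingers":0},{"delta_pos":[0,0,2.5],"angular":[0,0,0],"fingers":0},{"delta_pos":[0,0,4.5],"angular":[0,0,0],"fingers":0},{"delta_pos":[0,0,6.5],"angular":[0,0,0],"fingers":0},{"delta_pos":[0,0,8.5],"angular":[0,0,0],"fingers":0},{"delta_pos":[0,0,10.5],"angular":[0,0,0],"fingers":0},{"delta_pos":[0,0,12.5],"angular":[0,0,0],"fingers":0},{"delta_pos":[0,0,14.5],"angular":[0,0,0],"fingers":0},{"delta_pos":[0,0,16.5],"angular":[0,0,0],"fingers":0},{"delta_pos":[0,0,18.5],"angular":[0,0,0],"fingers":0}]'
python3 -m jog '[{"delta_pos":[0,0,2],"angular":[0,0,0],"fingers":0},{"delta_pos":[0,0,4],"angular":[0,0,0],"fingers":0},{"delta_pos":[0,0,6],"angular":[0,0,0],"fingers":0},{"delta_pos":[0,0,8],"angular":[0,0,0],"fingers":0},{"delta_pos":[0,0,10],"angular":[0,0,0],"fingers":0},{"delta_pos":[0,0,12],"angular":[0,0,0],"fingers":0},{"delta_pos":[0,0,14],"angular":[0,0,0],"fingers":0},{"delta_pos":[0,0,16],"angular":[0,0,0],"fingers":0},{"delta_pos":[0,0,18],"angular":[0,0,0],"fingers":0},{"delta_pos":[0,0,20],"angular":[0,0,0],"fingers":0}]'
python3 -m jog '[{"delta_pos":[0,0,3],"angular":[0,0,0],"fingers":0},{"delta_pos":[0,0,7],"angular":[0,0,0],"fingers":0},{"delta_pos":[0,0,15],"angular":[0,0,0],"fingers":0},{"delta_pos":[0,0,30],"angular":[0,0,0],"fingers":0},{"delta_pos":[0,0,45],"angular":[0,0,0],"fingers":0},{"delta_pos":[0,0,60],"angular":[0,0,0],"fingers":0},{"delta_pos":[0,0,70],"angular":[0,0,0],"fingers":0},{"delta_pos":[0,0,75],"angular":[0,0,0],"fingers":0},{"delta_pos":[0,0,75],"angular":[0,0,0],"fingers":0}]'
python3 - <<'E'
from h import *
s=cap('scene','s4')
cv2.imwrite('pics/e.png',s['pixels'])
E
```

```text
time_s: 7.25
eef_pos: [430.2, 188.0, 68.8]
ee_rot: [-0.0, 0.193, 0.981, -0.0]
force: [-3.7, -1.5, 5.9]
grip_width: 0.001
grip_force: 2.4
time_s: 8.5
eef_pos: [430.3, 188.0, 88.8]
ee_rot: [-0.0, 0.193, 0.981, -0.0]
force: [-1.0, -0.0, -0.2]
grip_width: 0.002
grip_force: 0.0
time_s: 9.62
eef_pos: [430.5, 188.0, 163.8]
ee_rot: [0.0, 0.193, 0.981, 0.0]
force: [0.5, 0.6, -0.3]
grip_width: -0.005
grip_force: 0.0
```

View pics/e.png

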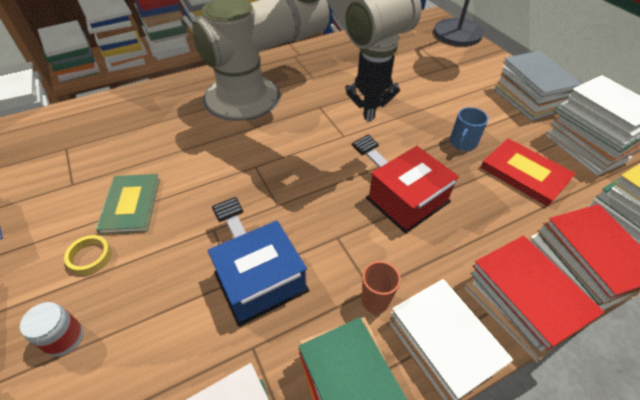

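Both lids are shut (red at (413,180), blue at (257,262)), the red pad is back at (366,144), and the gripper is clear at (371,115).

```bash
python3 -c "from rig import ctrl; print(ctrl.finish_job())"
```

```text
the job is handed in; nothing more can be done
None
```

I pressed the red box's pedal to its stop and held the lid up for about two seconds. I then eased it shut over about two seconds; the blue box stayed shut, the arm finished clear, and the job is handed in (no verdict was returned).

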